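# Build the sieve column on the shaker

## Robot

A 6-joint arm with a two-finger parallel gripper is mounted at the origin on the work surface. World frame = base frame: x ahead of the robot, y to its left, z up, the work surface at z = 0. Lengths are in m, angles in rad, forces in N, time in s.
With the tool pointing down it reaches from about 0.4 to 0.825 m from the base axis. Payload 7 kg.
Tool frame: the origin (TCP) lies midway between the tips of the shut fingers; the grasp point (between the pads) lies hold_point_z behind it (hold_point_z is the distance from the TCP to the grasp point, in m); z points along the fingers, y is the line along which they close (so a half turn about z gives the same grasp; the last joint's range is limited). The gripper opens to 88 mm and grips with 3 to 60 N. Pads are 19 mm wide; open, the fingers measure 130 mm over their backs; the gripper's body (78 mm by 193 mm) begins 47 mm behind the grasp point.
Start: joints at [1.634, 0.359, 0.012, 0, -1.224, -0.288], TCP at [0.15, 0.658, 0.227] pointing down, gripper open.
Joint ranges: [-3.07, 3.07], [-1.43, 2.12], [-1.02, 1.25], [-3.03, 1.67], [-3.05, -0], [-3.03, 3.03]. Speed limits (rad/s): [2.39, 2.39, 3.01, 3.14, 3.14, 3.14].

## Interface

Orientations are given as [roll, pitch, yaw] about the fixed x, y, z axes, in that order (R = Rz(yaw) Ry(pitch) Rx(roll)).
In Python, from station import * gives the robot as it stands.
- The arm moves only by the tool apply_moves, never from a script. Its argument "steps" is a list of rows, each an object with "translation": the shift along the world's x, y, z scaled (see below), a list of three; "rotation": the turn, a rotation vector about the world's x, y, z scaled (see below), a list of three. A call has exactly 10 rows; each row is the pose to reach, as a shift and turn from the pose commanded when the call began; what a row does not reach only later rows make up. The controller multiplies each number of a shift by 250 mm and each number of a turn by 30 degrees. A row lasts 1/12 s, in which the tool goes at most 41.7 mm and 7.16 degrees, less where a joint would pass 70% of its speed; a pose out of reach is approached as far as the arm can. A call with a number of a shift or a turn outside -1 to 1 is refused whole. A call with a gripper value outside its range is refused whole. "jaw" is the closure, from -1 (fully open) to 1 (shut), so that 0 is half open, set as the call begins (left out, the last holds). The fingers move at their own pace and stop on an object; "newtons" is the grip in N (left out, the last holds). Time passes only in rows, so rows that repeat a pose let the fingers close, or fill a call up. It gives the time, the measured TCP pose, the force, the opening and the grip force at its end, in the units of the state.
- get_state(): the state, without advancing time (a new reading comes with each control period).
- grab_frame(name): name is "scene" or "top" or "wrist"; returns the picture (400x640x3 uint8, blue, green, red); there is no depth.
- camera_model(name): a dict with "fx", "fy", "cx", "cy" (pixels), "xyz" and "rotation" of the camera in the world. Camera axes: x right, y down, z forward; pixel columns grow to the right and rows downward; lengths in m; the calibration is good to about 2 mm. A picture is of the moment at which its call begins: read the wrist's pose just before it. camera_model takes no time and is no camera call; for the wrist camera it gives the pose at the moment of the call.
- job_done(): hands the job in; it is judged then, once.
The state is a dict: "t": time; "q": joint angles; "qd": joint speeds; "joint_efforts": joint torques, N m; "eef_pos": TCP position; "ee_rot": TCP orientation; "force": force on the tool from outside, world axes, zero at the start; "moment": the same for the moment, N m; "width": finger opening in m; "gripper_force": force on a finger pad.
Only numpy, scipy, OpenCV 4.12 (cv2) and the standard library are available. Lean on these libraries where they do the work, as an engineer would, in place of code of your own. Each camera call takes 0.05 s, during which the arm holds its last target. There are 200 camera calls.

## Task

Build the sieve column on the catch pan of the little shaker, one part at a time from the bottom up: the fine sieve (the shallowest) first, then the medium sieve, then the coarse sieve (the tallest), and last the lid with the black knob. Each part must sit fully home and level in the one below, and all must be let go. Leave the wash bottle, the tub and the dish where they are.

Things in the scene. Friction and masses are not known exactly. Their poses are not given: they have to be found in the camera images.
- fine_mid (a point): Fine steel sieve, 40 mm tall, the shallowest; close mesh, looks plain grey. Bottom up: tapered skirt 7 mm high (dia 44 to 50), flat shoulder, straight body dia 62 (grip here), 8 mm lip of outer dia 58, inner 54. Skirt enters the mouth below till the shoulder rests on that lip; fingers over 5 mm below the shoulder may snag. Starts upright on the bench. Point: on the axis, 20 mm above its bottom; z up.
- medium_mid (a point): Medium steel sieve, 50 mm tall, middle height; mesh of 6 mm pitch. Bottom up: tapered skirt 7 mm high (dia 44 to 50), flat shoulder, straight body dia 62 (grip here), 8 mm lip of outer dia 58, inner 54. Skirt enters the mouth below till the shoulder rests on that lip; fingers over 5 mm below the shoulder may snag. Starts upright on the bench. Point: on the axis, 25 mm above its bottom; z up.
- coarse_mid (a point): Coarse steel sieve, 60 mm tall, the tallest; open mesh of 12.5 mm pitch. Bottom up: tapered skirt 7 mm high (dia 44 to 50), flat shoulder, straight body dia 62 (grip here), 8 mm lip of outer dia 58, inner 54. Skirt enters the mouth below till the shoulder rests on that lip; fingers over 5 mm below the shoulder may snag. Starts upright on the bench. Point: on the axis, 30 mm above its bottom; z up.
- lid_knob (a point): Lid, 42 mm tall: steel disc dia 62, 5 mm thick, with the same tapered skirt (7 mm high, dia 44 to 50) below and an upright black cylindrical knob, dia 20, 30 mm tall, on top (take it by the knob). Starts upright on the bench. Point: on the axis at mid-knob, 27 mm above its bottom, 15 mm above the disc's upper face; z up.
- pan_mouth (a point): Mouth of the steel catch pan (dia 62, 40 mm tall, lip like the sieves') fixed on a beige shaker, 130 x 120 mm, 45 mm high, which does not move. Point: centre, level with the lip's top edge, 85 mm above the bench; z up. The fine sieve's shoulder rests at this level; the fine, medium, coarse sieve and lid add 33, 43, 53 and 35 mm of height.
- wash_bottle: Bystander: white wash bottle, 64 mm diameter, about 165 mm tall with its bent spout. Origin at the centre of its underside.
- tub: Bystander: round teal tub with a white lid, 96 mm diameter, 86 mm tall. Origin at the centre of its underside.
- dish: Bystander: clear covered dish, 93 mm diameter, 19 mm tall. Origin at the centre of its underside.
Not all that is in view belongs to the job. What is shaped like the part that bears medium_mid but purple is not meant.

How it is judged:
On the way, in this order (a step that is already met when the one before it is completed fails the run):
1. the fine sieve is fully home in the catch pan (horizontal distance between fine_mid and pan_mouth below 0.005 m and angle between fine_mid's own z axis and vertical below 0.06 rad and z of fine_mid in the frame of pan_mouth between 0.01 and 0.016 m), for 0.2 s.
2. the medium sieve is fully home in the fine sieve (horizontal distance between medium_mid and fine_mid below 0.005 m and angle between medium_mid's own z axis and vertical below 0.06 rad and z of medium_mid in the frame of fine_mid between 0.035 and 0.041 m), for 0.2 s.
3. the coarse sieve is fully home in the medium sieve (horizontal distance between coarse_mid and medium_mid below 0.005 m and angle between coarse_mid's own z axis and vertical below 0.06 rad and z of coarse_mid in the frame of medium_mid between 0.045 and 0.051 m), for 0.2 s.
4. the lid is fully home on the coarse sieve (horizontal distance between lid_knob and coarse_mid below 0.005 m and angle between lid_knob's own z axis and vertical below 0.06 rad and z of lid_knob in the frame of coarse_mid between 0.047 and 0.053 m), for 0.2 s.
At the end, for the whole second after the job is handed in: From the bottom up: catch pan, fine, medium, coarse, lid, each centred on the one below within 5 mm, at its seated height within 3 mm, within 0.06 rad of upright and at rest (all of step 1 and all of step 2 and all of step 3 and all of step 4 and linear speed of each of fine, medium, coarse, lid below 0.02 m/s); the robot touches nothing.
It fails at once if the wash bottle is moved by more than 20 mm (distance of wash_bottle from where it was at the start of the episode above 0.02 m).
It fails at once if the tub is moved by more than 20 mm (distance of tub from where it was at the start of the episode above 0.02 m).
It fails at once if the dish is moved by more than 20 mm (distance of dish from where it was at the start of the episode above 0.02 m).
It also fails if it takes over 120 s, if anything falls off the work surface, if the arm or the gripper's body presses on something with over 40 N, if the wrist force passes 120 N, or if a joint passes its speed limit or range.

## Working session

There is one attempt and no reset: what is moved stays moved. The work goes in short steps, Python scripts to look and compute and a tool call to move; the robot and the scene stay as the last step left them, time stands still between calls to the robot, and variables do not carry over. Pictures are saved under pics/ and viewed, at most 14 in all, crops included, and the job is handed in when it is done.

Besides the shell and the picture viewer there is one more tool, called after "Emit:" as name(argument=value, ...) on one line, values as JSON. apply_moves: Moves the arm, as the interface text tells. Shifts and turns lie within -1 to 1; 1 stands for 250 mm of shift or 30 degrees of turn. Its arguments: {"type":"object","properties":{"steps":{"type":"array"},"jaw":{"type":"number"},"newtons":{"type":"number"}},"required":["steps"]}

```bash
ls; mkdir -p pics
python3 - <<'E'
from station import *
import cv2
s=get_state(); print({k:s[k] for k in('t','eef_pos','ee_rot','width','force')})
try: print(hold_point_z)
except Exception as e: print(e)
for n in('scene','top','wrist'):
    m=camera_model(n); print(n,m); cv2.imwrite(f'pics/{n}0.png',grab_frame(n))
E
```

```text
pics
{'t': 0.0, 'eef_pos': array([0.15037859, 0.65750669, 0.22561673]), 'ee_rot': array([ 3.13992040e+00, -1.30634029e-04, -2.24931256e-01]), 'width': 0.08782802293499092, 'force': array([ 0.3876122 ,  0.42328479, -0.11326061])}
0.0188
scene {'fx': 379.043721783163, 'fy': 379.043721783163, 'cx': 317.34968498845154, 'cy': 201.40950766052708, 'xyz': array([1.02185413, 0.09195471, 0.84103502]), 'rotation': array([-2.54203133e+00,  2.18696634e-03,  1.83853469e+00])}
top {'fx': 448.0749650290583, 'fy': 448.0749650290583, 'cx': 312.5310746167143, 'cy': 203.20906879131095, 'xyz': array([ 0.39508569, -0.06187895,  1.15637569]), 'rotation': array([-3.03096747e+00, -2.33384320e-03, -1.56485116e+00])}
wrist {'fx': 347.9702644113177, 'fy': 347.9702644113177, 'cx': 318.64805368079044, 'cy': 203.23495330370486, 'xyz': array([0.22508222, 0.64090747, 0.38346947]), 'rotation': array([ 2.8544163 , -0.00364636, -1.79630215])}
```

View pics/scene0.png

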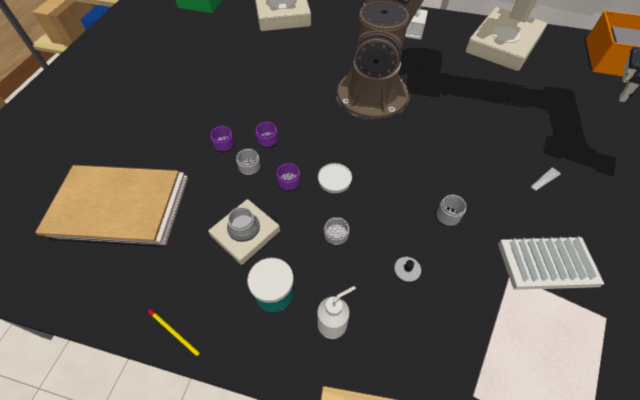

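View pics/top0.png

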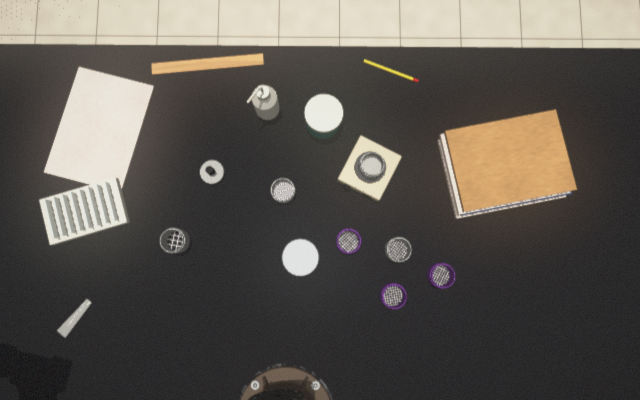

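Scene view: candidate grey sieves at (248,161), (336,231) and (452,210). Purple decoys are at (222,138), (266,133) and (288,176), the lid at (408,268) and the pan at (241,222). In the top view the same grey sieves are at (398,250), (283,190) and (173,240), the lid at (211,172) and the pan at (370,166). I'll check which sieve is fine and which is medium in one close crop.

Run:
```python
import cv2,numpy as np
t=cv2.imread('pics/top0.png');s=cv2.imread('pics/scene0.png')
def c(i,u,v,r=21): return cv2.resize(i[v-r:v+r,u-r:u+r],(260,260),interpolation=cv2.INTER_CUBIC)
cv2.imwrite('pics/crop1.png',np.vstack([np.hstack([c(t,398,250),c(t,283,190),c(t,173,240)]),np.hstack([c(s,248,161),c(s,336,231),c(s,452,210)])]))
```

```text
(no output)
```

View pics/crop1.png

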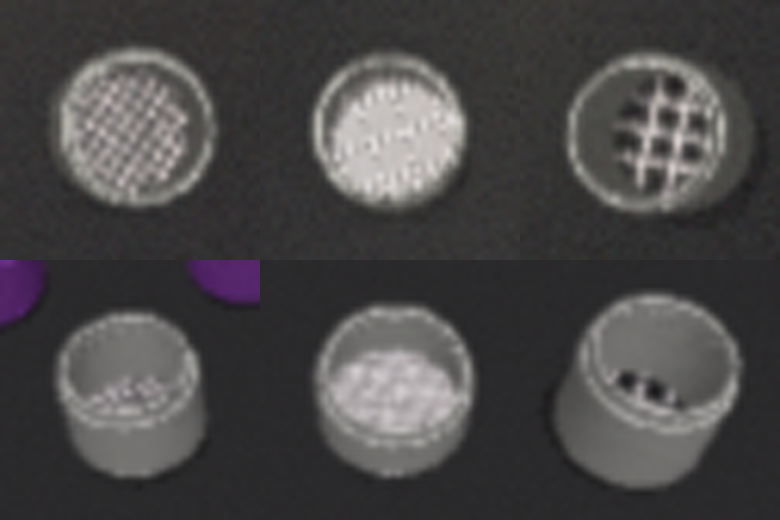

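The left crop is the medium sieve (about 6 mm mesh), the middle one is fine (plain close mesh, shallow) and the right one is coarse (tallest, open mesh). Next I cast rays for all of them.

```bash
cat > h.py <<'E'
from station import *
import cv2,numpy as np
from scipy.spatial.transform import Rotation as R
def ray(m,u,v):
    r=R.from_euler('xyz',m['rotation']).as_matrix()
    return np.array(m['xyz']),r@np.array([(u-m['cx'])/m['fx'],(v-m['cy'])/m['fy'],1])
def onz(m,u,v,z):
    o,d=ray(m,u,v); return o+d*(z-o[2])/d[2]
def pix(m,p):
    r=R.from_euler('xyz',m['rotation']).as_matrix(); c=r.T@(np.array(p)-m['xyz'])
    return m['fx']*c[0]/c[2]+m['cx'],m['fy']*c[1]/c[2]+m['cy']
E
python3 - <<'E'
from h import *
t=camera_model('top');s=camera_model('scene')
for n,z,a,b in [('fine',.04,(282.3,189.7),(336.2,227.6)),('med',.05,(398.8,249),(247.2,157)),('coarse',.06,(171.9,239.7),(453.3,205.5)),('lid disc',.012,(211.5,172),(408,269)),('lidknobtop',.042,(211,171),(408,265)),('pan',.085,(371,166),(241,217)),('dish',.019,(300,257),(335,176)),('tub',.086,(324,113),(271,280)),('bottle',.1,(266,98),(334,307))]:
    print(n,onz(t,*a,z).round(4),onz(s,*b,z).round(4))
for n,c in(('t',(348,241)),('t',(394,295)),('t',(442,275))): print('purple',onz(t,*c,.05).round(3))
E
```

```text
fine [0.5528 0.0125 0.04  ] [0.557  0.0104 0.04  ]
med [ 0.4061 -0.2764  0.05  ] [ 0.409  -0.2779  0.05  ]
coarse [0.4252 0.2786 0.06  ] [0.4308 0.277  0.06  ]
lid disc [0.6019 0.1982 0.012 ] [0.6059 0.1978 0.012 ]
lidknobtop [0.599  0.1927 0.042 ] [0.6111 0.1927 0.042 ]
pan [ 0.6059 -0.2051  0.085 ] [ 0.614  -0.2078  0.085 ]
dish [ 0.3848 -0.033   0.019 ] [ 0.386 -0.034  0.019]
tub [ 0.7373 -0.0905  0.086 ] [ 0.7445 -0.0875  0.086 ]
bottle [0.7695 0.0512 0.1   ] [0.7705 0.0557 0.1   ]
purple [ 0.425 -0.152  0.05 ]
purple [ 0.295 -0.263  0.05 ]
purple [ 0.344 -0.381  0.05 ]
```

Emit:
apply_moves(steps=[{"translation": [0.06, -0.1, 0], "rotation": [0, 0, 0]}, {"translation": [0.12, -0.2, 0], "rotation": [0, 0, 0]}, {"translation": [0.18, -0.3, 0], "rotation": [0, 0, 0]}, {"translation": [0.24, -0.4, 0], "rotation": [0, 0, 0]}, {"translation": [0.3, -0.5, 0], "rotation": [0, 0, 0]}, {"translation": [0.36, -0.6, 0], "rotation": [0, 0, 0]}, {"translation": [0.42, -0.7, 0], "rotation": [0, 0, 0]}, {"translation": [0.48, -0.8, 0], "rotation": [0, 0, 0]}, {"translation": [0.54, -0.86, 0], "rotation": [0, 0, 0]}, {"translation": [0.54, -0.86, 0], "rotation": [0, 0, 0]}], jaw=-1, newtons=20)

```text
t: 0.98
eef_pos: [0.2869, 0.4401, 0.2268]
ee_rot: [3.141, 0.0, -0.227]
force: [0.0, 0.3, -0.3]
width: 0.0877
gripper_force: 0.0
```

Emit:
apply_moves(steps=[{"translation": [0.06, -0.1, 0], "rotation": [0, 0, 0]}, {"translation": [0.12, -0.2, 0], "rotation": [0, 0, 0]}, {"translation": [0.18, -0.3, 0], "rotation": [0, 0, 0]}, {"translation": [0.24, -0.4, 0], "rotation": [0, 0, 0]}, {"translation": [0.3, -0.5, 0], "rotation": [0, 0, 0]}, {"translation": [0.36, -0.6, 0], "rotation": [0, 0, 0]}, {"translation": [0.42, -0.7, 0], "rotation": [0, 0, 0]}, {"translation": [0.48, -0.8, 0], "rotation": [0, 0, 0]}, {"translation": [0.54, -0.86, 0], "rotation": [0, 0, 0]}, {"translation": [0.54, -0.86, 0], "rotation": [0, 0, 0]}])

```text
t: 1.82
eef_pos: [0.4218, 0.2259, 0.2265]
ee_rot: [3.141, -0.0, -0.227]
force: [0.6, -0.0, -0.4]
width: 0.0876
gripper_force: 0.0
```

Emit:
apply_moves(steps=[{"translation": [0.06, -0.1, 0], "rotation": [0, 0, 0]}, {"translation": [0.12, -0.2, 0], "rotation": [0, 0, 0]}, {"translation": [0.18, -0.3, 0], "rotation": [0, 0, 0]}, {"translation": [0.24, -0.4, 0], "rotation": [0, 0, 0]}, {"translation": [0.3, -0.5, 0], "rotation": [0, 0, 0]}, {"translation": [0.36, -0.6, 0], "rotation": [0, 0, 0]}, {"translation": [0.42, -0.7, 0], "rotation": [0, 0, 0]}, {"translation": [0.48, -0.8, 0], "rotation": [0, 0, 0]}, {"translation": [0.54, -0.86, 0], "rotation": [0, 0, 0]}, {"translation": [0.54, -0.86, 0], "rotation": [0, 0, 0]}])

```text
t: 2.65
eef_pos: [0.5573, 0.0111, 0.2259]
ee_rot: [3.141, 0.0, -0.227]
force: [-0.1, 0.4, 0.7]
width: 0.0876
gripper_force: 0.0
```

Run:
```python
from h import *
s=get_state();print(s['t'],s['eef_pos'],s['ee_rot'],s['q'])
m=camera_model('wrist');i=grab_frame('wrist');print(m['xyz'],m['rotation'])
cv2.imwrite('pics/w1.png',i)
for p in[(.555,.0115,.04),(*s['eef_pos'][:2],0)]:print(pix(m,p))
```

```text
2.65 [0.55729962 0.01108935 0.22586603] [ 3.14063436e+00  3.52538430e-04 -2.27129411e-01] [ 3.71594955e-01  1.66825074e-01 -2.51326089e-01  6.48578789e-04
 -1.15347654e+00  9.71809007e-01]
[ 0.6320003  -0.00585467  0.38357714] [ 2.85389212 -0.00315128 -1.79850858]
(np.float64(318.04814773085167), np.float64(181.67244969451426))
(np.float64(317.8872222003741), np.float64(171.6221494665844))
```

View pics/w1.png

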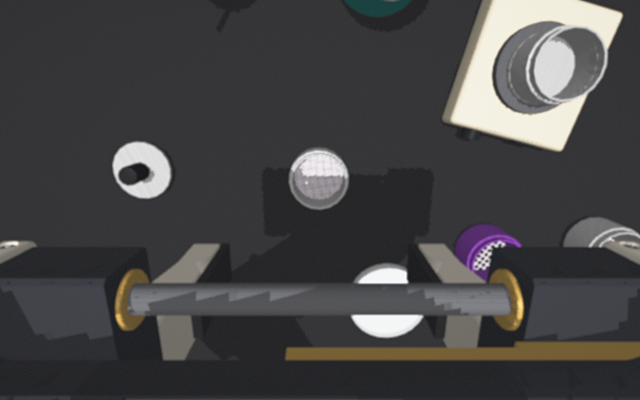

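Wrist view: the fine sieve is at (318,179), the lid at (142,170), and the pan lip at about (567,65) on the beige shaker. I'll put the camera straight above each target so the outline is symmetric.

Emit:
apply_moves(steps=[{"translation": [-0.06, 0.015, 0], "rotation": [0, 0, 0]}, {"translation": [-0.12, 0.03, 0], "rotation": [0, 0, 0]}, {"translation": [-0.18, 0.045, 0], "rotation": [0, 0, 0]}, {"translation": [-0.24, 0.06, 0], "rotation": [0, 0, 0]}, {"translation": [-0.3, 0.07, 0], "rotation": [0, 0, 0]}, {"translation": [-0.3, 0.07, 0], "rotation": [0, 0, 0]}, {"translation": [-0.3, 0.07, 0], "rotation": [0, 0, 0]}, {"translation": [-0.3, 0.07, 0], "rotation": [0, 0, 0]}, {"translation": [-0.3, 0.07, 0], "rotation": [0, 0, 0]}, {"translation": [-0.3, 0.07, 0], "rotation": [0, 0, 0]}])

```text
t: 3.53
eef_pos: [0.4808, 0.0306, 0.2264]
ee_rot: [3.141, 0.0, -0.225]
force: [-0.7, -0.4, -0.1]
width: 0.0875
gripper_force: 0.0
```

```bash
cat >> h.py <<'E'
def look(name,approx,h,dia=.062,rimz=None,thr=85,save=None):
    """outline of a thing near approx (xy) seen from the wrist; circle of dia at rimz"""
    rimz=h-.008 if rimz is None else rimz
    s=get_state();m=camera_model('wrist');i=grab_frame('wrist')
    if save: cv2.imwrite(save,i)
    u,v=pix(m,(*approx,rimz)); r=m['fx']*dia/2/(m['xyz'][2]-rimz)
    g=cv2.medianBlur(cv2.cvtColor(i,cv2.COLOR_BGR2GRAY),3)
    mask=(g>thr).astype(np.uint8)
    roi=np.zeros_like(mask); cv2.circle(roi,(int(u),int(v)),int(r*1.5),1,-1); mask&=roi
    cs,_=cv2.findContours(mask,cv2.RETR_EXTERNAL,cv2.CHAIN_APPROX_NONE)
    c=max(cs,key=cv2.contourArea)
    (eu,ev),(a,b),_=cv2.fitEllipse(cv2.convexHull(c))
    p=onz(m,eu,ev,rimz)
    print(name,'t',round(s['t'],2),'tcp',s['eef_pos'].round(4),'px',round(eu,1),round(ev,1),'axes',round(a,1),round(b,1),'expect dia',round(2*r,1),'xyz',p.round(4))
    cam=m['xyz'];print('  cam xy',cam[:2].round(4),'dxyz TCP->it',(p-s['eef_pos']).round(4),'med gray',np.median(g))
    return p,i
E
python3 - <<'E'
from h import *
p,i=look('fine',(.557,.012),.04,save='pics/w2.png')
m=camera_model('wrist');u,v=map(int,pix(m,(*p[:2],.032)))
g=cv2.cvtColor(i,cv2.COLOR_BGR2GRAY)
print(u,v);print(g[v,u-50:u+50:2]);print(g[v-50:v+50:2,u])
E
```

```text
fine t 3.53 tcp [0.4808 0.0306 0.2264] px 320.4 99.3 axes 65.0 67.7 expect dia 61.3 xyz [0.5559 0.0111 0.032 ]
  cam xy [0.5555 0.0138] dxyz TCP->it [ 0.0751 -0.0196 -0.1944] med gray 54.0
320 99
[ 55  55  55  56  55  55  55  55  53  75 200 187 106 153 198 243 239 243
 243 232 239 236 235 239 232 239 244 232 241 235 233 232 234 236 239 226
 234 234 192 138 216 134  55  55  54  54  56  53  55  54]
[ 54  53  56  55  55  54  53  54  64 189 234 136 127 140 180 230 237 238
 241 237 241 244 241 238 240 239 241 240 236 237 228 241 237 236 242 236
 235 239 224 182 189 223 117  51  56  55  55  56  56  56]
```

Emit:
apply_moves(steps=[{"translation": [0.1, -0.026, 0], "rotation": [0, 0, 0]}, {"translation": [0.2, -0.052, 0], "rotation": [0, 0, 0]}, {"translation": [0.3, -0.078, 0], "rotation": [0, 0, 0]}, {"translation": [0.3, -0.078, -0.14], "rotation": [0, 0, 0]}, {"translation": [0.3, -0.078, -0.28], "rotation": [0, 0, 0]}, {"translation": [0.3, -0.078, -0.42], "rotation": [0, 0, 0]}, {"translation": [0.3, -0.078, -0.56], "rotation": [0, 0, 0]}, {"translation": [0.3, -0.078, -0.7], "rotation": [0, 0, 0]}, {"translation": [0.3, -0.078, -0.8], "rotation": [0, 0, 0]}, {"translation": [0.3, -0.078, -0.885], "rotation": [0, 0, 0]}])

```text
t: 4.42
eef_pos: [0.5546, 0.0104, 0.0026]
ee_rot: [3.14, 0.002, -0.226]
force: [0.4, 0.0, -0.5]
width: 0.0876
gripper_force: 0.0
```

Emit:
apply_moves(steps=[{"translation": [0, 0, 0], "rotation": [0, 0, 0]}, {"translation": [0, 0, 0], "rotation": [0, 0, 0]}, {"translation": [0, 0, 0], "rotation": [0, 0, 0]}, {"translation": [0, 0, 0], "rotation": [0, 0, 0]}, {"translation": [0, 0, 0], "rotation": [0, 0, 0]}, {"translation": [0, 0, 0], "rotation": [0, 0, 0]}, {"translation": [0, 0, 0], "rotation": [0, 0, 0]}, {"translation": [0, 0, 0], "rotation": [0, 0, 0]}, {"translation": [0, 0, 0], "rotation": [0, 0, 0]}, {"translation": [0, 0, 0], "rotation": [0, 0, 0]}], jaw=1, newtons=20)

```text
t: 5.25
eef_pos: [0.5557, 0.0111, 0.0058]
ee_rot: [-3.141, -0.001, -0.225]
force: [-1.6, -0.6, 4.1]
width: 0.0622
gripper_force: 20.0
```

Emit:
apply_moves(steps=[{"translation": [0, 0, 0.06], "rotation": [0, 0, 0]}, {"translation": [0, 0, 0.16], "rotation": [0, 0, 0]}, {"translation": [0, 0, 0.28], "rotation": [0, 0, 0]}, {"translation": [0, 0, 0.4], "rotation": [0, 0, 0]}, {"translation": [0, 0, 0.52], "rotation": [0, 0, 0]}, {"translation": [0, 0, 0.64], "rotation": [0, 0, 0]}, {"translation": [0, 0, 0.76], "rotation": [0, 0, 0]}, {"translation": [0, 0, 0.84], "rotation": [0, 0, 0]}, {"translation": [0, 0, 0.88], "rotation": [0, 0, 0]}, {"translation": [0, 0, 0.88], "rotation": [0, 0, 0]}])

```text
t: 6.08
eef_pos: [0.5564, 0.0112, 0.2274]
ee_rot: [-3.14, -0.003, -0.225]
force: [0.3, 0.7, -2.0]
width: 0.0624
gripper_force: 20.0
```

Emit:
apply_moves(steps=[{"translation": [-0.01, -0.1, 0], "rotation": [0, 0, 0]}, {"translation": [-0.02, -0.2, 0], "rotation": [0, 0, 0]}, {"translation": [-0.03, -0.32, 0], "rotation": [0, 0, 0]}, {"translation": [-0.04, -0.44, 0], "rotation": [0, 0, 0]}, {"translation": [-0.06, -0.56, 0], "rotation": [0, 0, 0]}, {"translation": [-0.07, -0.68, 0], "rotation": [0, 0, 0]}, {"translation": [-0.08, -0.76, 0], "rotation": [0, 0, 0]}, {"translation": [-0.08, -0.8, 0], "rotation": [0, 0, 0]}, {"translation": [-0.08, -0.8, 0], "rotation": [0, 0, 0]}, {"translation": [-0.08, -0.8, 0], "rotation": [0, 0, 0]}])

```text
t: 6.92
eef_pos: [0.5348, -0.189, 0.2236]
ee_rot: [3.142, 0.003, -0.226]
force: [-0.6, 0.5, -0.7]
width: 0.062
gripper_force: 20.0
```

Run:
```python
from h import *
s=get_state();print(s['eef_pos'],s['ee_rot'],s['width'])
i=grab_frame('wrist');cv2.imwrite('pics/w3.png',i)
m=camera_model('wrist');print(m['xyz'],pix(m,(.609,-.206,.085)),pix(m,(*m['xyz'][:2],.08)))
```

```text
[ 0.53482375 -0.18904879  0.22360383] [ 3.14152223e+00  2.52860279e-03 -2.26219173e-01] 0.06200817555562709
[ 0.61003724 -0.20553507  0.38160539] (np.float64(318.7146751087338), np.float64(100.84486026829339)) (np.float64(317.8758115588269), np.float64(99.68788755718977))
```

View pics/w3.png

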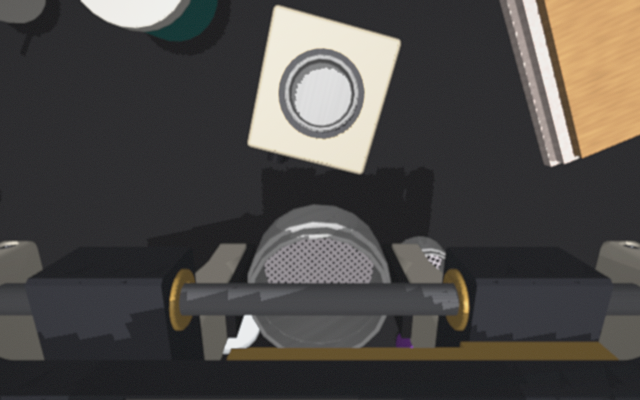

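The held fine sieve is at (318,280). The pan is at about (321,92), grey against the beige shaker, so I segment it by lack of colour.

```bash
cat >> h.py <<'E'
def lookpan(approx=(.609,-.206)):
    s=get_state();m=camera_model('wrist');i=grab_frame('wrist').astype(int)
    beige=((i[...,2]>150)&(i[...,2]-i[...,0]>8)).astype(np.uint8)
    beige=cv2.medianBlur(beige,5)
    u,v=map(int,pix(m,(*approx,.077))); n,l,st,ce=cv2.connectedComponentsWithStats(1-beige,connectivity=4)
    k=l[v,u]; c,_=cv2.findContours((l==k).astype(np.uint8),cv2.RETR_EXTERNAL,cv2.CHAIN_APPROX_NONE)
    (eu,ev),(a,b),_=cv2.fitEllipse(max(c,key=cv2.contourArea)); p=onz(m,eu,ev,.077)
    print('pan px',eu,ev,'axes',a,b,'expect',m['fx']*.062/(m['xyz'][2]-.077),'xyz',p.round(4),'tcp',s['eef_pos'].round(4),'d',(p-s['eef_pos']).round(4))
E
python3 -c "
from h import *
lookpan();lookpan()"
```

```text
pan px 321.67633056640625 93.38595581054688 axes 83.64165496826172 88.15501403808594 expect 70.82657491135942 xyz [ 0.6142 -0.2098  0.077 ] tcp [ 0.5351 -0.1885  0.224 ] d [ 0.0791 -0.0212 -0.147 ]
pan px 322.15069580078125 93.74414825439453 axes 83.63358306884766 88.10124206542969 expect 70.72923123962532 xyz [ 0.6142 -0.2097  0.077 ] tcp [ 0.5353 -0.1882  0.2244] d [ 0.0789 -0.0215 -0.1474]
```

Run:
```python
from h import *
i=cv2.imread('pics/w3.png')
cv2.imwrite('pics/c3.png',cv2.resize(i[40:145,265:375],None,fx=5,fy=5,interpolation=cv2.INTER_CUBIC))
```

```text
(no output)
```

View pics/c3.png

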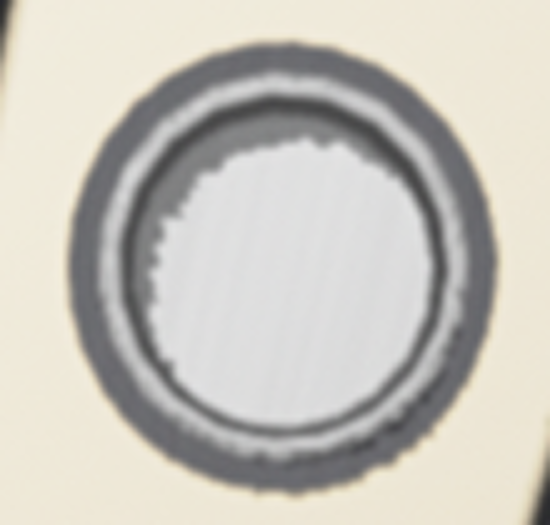

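Collar and lip are concentric, with the lip centre at about (321.5,93), which puts the pan at (0.6144, -0.2098). I move over it, then descend slowly.

Emit:
apply_moves(steps=[{"translation": [0.08, -0.02, 0], "rotation": [0, 0, 0]}, {"translation": [0.16, -0.04, 0], "rotation": [0, 0, 0]}, {"translation": [0.24, -0.06, 0], "rotation": [0, 0, 0]}, {"translation": [0.318, -0.085, 0], "rotation": [0, 0, 0]}, {"translation": [0.318, -0.085, -0.1], "rotation": [0, 0, 0]}, {"translation": [0.318, -0.085, -0.2], "rotation": [0, 0, 0]}, {"translation": [0.318, -0.085, -0.3], "rotation": [0, 0, 0]}, {"translation": [0.318, -0.085, -0.38], "rotation": [0, 0, 0]}, {"translation": [0.318, -0.085, -0.42], "rotation": [0, 0, 0]}, {"translation": [0.318, -0.085, -0.42], "rotation": [0, 0, 0]}])

```text
t: 7.9
eef_pos: [0.6136, -0.2091, 0.1176]
ee_rot: [3.141, 0.005, -0.224]
force: [-0.8, -0.0, -1.1]
width: 0.0621
gripper_force: 20.0
```

Emit:
apply_moves(steps=[{"translation": [0, 0, -0.02], "rotation": [0, 0, 0]}, {"translation": [0, 0, -0.04], "rotation": [0, 0, 0]}, {"translation": [0, 0, -0.06], "rotation": [0, 0, 0]}, {"translation": [0, 0, -0.08], "rotation": [0, 0, 0]}, {"translation": [0, 0, -0.1], "rotation": [0, 0, 0]}, {"translation": [0, 0, -0.115], "rotation": [0, 0, 0]}, {"translation": [0, 0, -0.125], "rotation": [0, 0, 0]}, {"translation": [0, 0, -0.135], "rotation": [0, 0, 0]}, {"translation": [0, 0, -0.14], "rotation": [0, 0, 0]}, {"translation": [0, 0, -0.14], "rotation": [0, 0, 0]}])

```text
t: 8.73
eef_pos: [0.6149, -0.2103, 0.085]
ee_rot: [3.142, 0.0, -0.225]
force: [-0.2, 0.2, -1.8]
width: 0.0625
gripper_force: 20.0
```

Emit:
apply_moves(steps=[{"translation": [0, 0, -0.003], "rotation": [0, 0, 0]}, {"translation": [0, 0, -0.006], "rotation": [0, 0, 0]}, {"translation": [0, 0, -0.008], "rotation": [0, 0, 0]}, {"translation": [0, 0, -0.008], "rotation": [0, 0, 0]}, {"translation": [0, 0, -0.008], "rotation": [0, 0, 0]}, {"translation": [0, 0, -0.008], "rotation": [0, 0, 0]}, {"translation": [0, 0, -0.008], "rotation": [0, 0, 0]}, {"translation": [0, 0, -0.008], "rotation": [0, 0, 0]}, {"translation": [0, 0, -0.008], "rotation": [0, 0, 0]}, {"translation": [0, 0, -0.008], "rotation": [0, 0, 0]}])

```text
t: 9.57
eef_pos: [0.6152, -0.2103, 0.0838]
ee_rot: [3.142, -0.001, -0.225]
force: [-2.0, 1.6, 5.2]
width: 0.0622
gripper_force: 20.0
```

Emit:
apply_moves(steps=[{"translation": [0, 0, 0], "rotation": [0, 0, 0]}, {"translation": [0, 0, 0], "rotation": [0, 0, 0]}, {"translation": [0, 0, 0], "rotation": [0, 0, 0]}, {"translation": [0, 0, 0], "rotation": [0, 0, 0]}, {"translation": [0, 0, 0], "rotation": [0, 0, 0]}, {"translation": [0, 0, 0], "rotation": [0, 0, 0]}, {"translation": [0, 0, 0], "rotation": [0, 0, 0]}, {"translation": [0, 0, 0.02], "rotation": [0, 0, 0]}, {"translation": [0, 0, 0.06], "rotation": [0, 0, 0]}, {"translation": [0, 0, 0.12], "rotation": [0, 0, 0]}], jaw=-1)

```text
t: 10.4
eef_pos: [0.6143, -0.2102, 0.1131]
ee_rot: [3.141, 0.002, -0.225]
force: [0.2, -0.1, -0.2]
width: 0.0877
gripper_force: 0.0
```

Emit:
apply_moves(steps=[{"translation": [0, 0, 0.1], "rotation": [0, 0, 0]}, {"translation": [0, 0, 0.2], "rotation": [0, 0, 0]}, {"translation": [0, 0, 0.32], "rotation": [0, 0, 0]}, {"translation": [0, 0, 0.44], "rotation": [0, 0, 0]}, {"translation": [-0.1, -0.03, 0.45], "rotation": [0, 0, 0]}, {"translation": [-0.2, -0.05, 0.45], "rotation": [0, 0, 0]}, {"translation": [-0.3, -0.07, 0.45], "rotation": [0, 0, 0]}, {"translation": [-0.4, -0.1, 0.45], "rotation": [0, 0, 0]}, {"translation": [-0.5, -0.1, 0.45], "rotation": [0, 0, 0]}, {"translation": [-0.5, -0.1, 0.45], "rotation": [0, 0, 0]}])

```text
t: 11.23
eef_pos: [0.4863, -0.2354, 0.2275]
ee_rot: [-3.141, -0.001, -0.226]
force: [-0.9, 0.4, -1.3]
width: 0.0877
gripper_force: 0.0
```

Emit:
apply_moves(steps=[{"translation": [-0.1, 0, 0], "rotation": [0, 0, 0]}, {"translation": [-0.2, -0.02, 0], "rotation": [0, 0, 0]}, {"translation": [-0.3, -0.04, 0], "rotation": [0, 0, 0]}, {"translation": [-0.4, -0.06, 0], "rotation": [0, 0, 0]}, {"translation": [-0.5, -0.08, 0], "rotation": [0, 0, 0]}, {"translation": [-0.6, -0.1, 0], "rotation": [0, 0, 0]}, {"translation": [-0.6, -0.1, 0], "rotation": [0, 0, 0]}, {"translation": [-0.6, -0.1, 0], "rotation": [0, 0, 0]}, {"translation": [-0.6, -0.1, 0], "rotation": [0, 0, 0]}, {"translation": [-0.6, -0.1, 0], "rotation": [0, 0, 0]}])

```text
t: 12.07
eef_pos: [0.3409, -0.2603, 0.2263]
ee_rot: [3.141, -0.001, -0.224]
force: [0.4, 0.6, -0.2]
width: 0.0878
gripper_force: 0.0
```

Run:
```python
from h import *
print(get_state()['q'].round(3))
p,i=look('med',(.408,-.277),.05,save='pics/w4.png')
look('med',p[:2],.05)
```

```text
[-0.188 -0.062 -0.496  0.    -1.136  1.535]
med t 12.07 tcp [ 0.3409 -0.2603  0.2263] px 318.6 115.2 axes 80.0 87.1 expect dia 63.1 xyz [ 0.4024 -0.2749  0.042 ]
  cam xy [ 0.4154 -0.2771] dxyz TCP->it [ 0.0615 -0.0146 -0.1843] med gray 84.0
med t 12.12 tcp [ 0.3408 -0.2602  0.2261] px 322.8 108.7 axes 68.4 70.7 expect dia 63.1 xyz [ 0.4072 -0.2799  0.042 ]
  cam xy [ 0.4154 -0.2771] dxyz TCP->it [ 0.0664 -0.0197 -0.1841] med gray 84.0
```

View pics/w4.png

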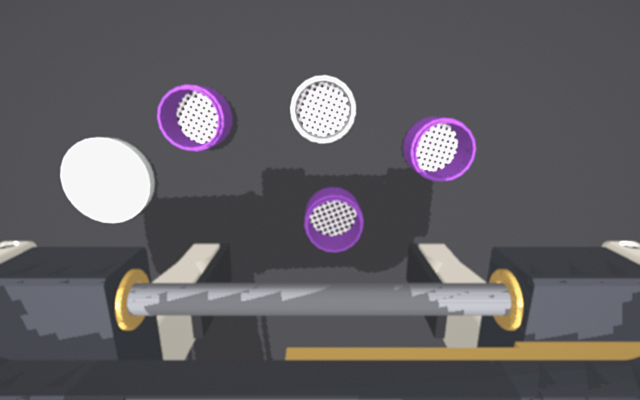

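The grey medium sieve is at (323,109) among the purple ones. Exposure has changed, so I use a higher threshold.

Run:
```python
from h import *
look('med',(.408,-.278),.05,thr=115)
look('med',(.408,-.278),.05,thr=135)
```

```text
med t 12.17 tcp [ 0.3407 -0.2602  0.2258] px 322.8 108.5 axes 66.9 69.4 expect dia 63.2 xyz [ 0.4072 -0.2799  0.042 ]
  cam xy [ 0.4154 -0.277 ] dxyz TCP->it [ 0.0665 -0.0198 -0.1838] med gray 84.0
med t 12.22 tcp [ 0.3406 -0.2601  0.2257] px 322.8 108.3 axes 66.5 69.0 expect dia 63.2 xyz [ 0.4072 -0.2799  0.042 ]
  cam xy [ 0.4153 -0.277 ] dxyz TCP->it [ 0.0666 -0.0198 -0.1837] med gray 84.0
```

Emit:
apply_moves(steps=[{"translation": [0.1, -0.03, 0], "rotation": [0, 0, 0]}, {"translation": [0.2, -0.06, 0], "rotation": [0, 0, 0]}, {"translation": [0.266, -0.079, 0], "rotation": [0, 0, 0]}, {"translation": [0.266, -0.079, -0.14], "rotation": [0, 0, 0]}, {"translation": [0.266, -0.079, -0.28], "rotation": [0, 0, 0]}, {"translation": [0.266, -0.079, -0.42], "rotation": [0, 0, 0]}, {"translation": [0.266, -0.079, -0.56], "rotation": [0, 0, 0]}, {"translation": [0.266, -0.079, -0.7], "rotation": [0, 0, 0]}, {"translation": [0.266, -0.079, -0.8], "rotation": [0, 0, 0]}, {"translation": [0.266, -0.079, -0.874], "rotation": [0, 0, 0]}])

```text
t: 13.1
eef_pos: [0.4053, -0.2796, 0.0045]
ee_rot: [-3.142, 0.004, -0.225]
force: [-0.1, -0.4, -1.0]
width: 0.0874
gripper_force: 0.0
```

Emit:
apply_moves(steps=[{"translation": [0, 0, 0], "rotation": [0, 0, 0]}, {"translation": [0, 0, 0], "rotation": [0, 0, 0]}, {"translation": [0, 0, 0], "rotation": [0, 0, 0]}, {"translation": [0, 0, 0], "rotation": [0, 0, 0]}, {"translation": [0, 0, 0], "rotation": [0, 0, 0]}, {"translation": [0, 0, 0], "rotation": [0, 0, 0]}, {"translation": [0, 0, 0], "rotation": [0, 0, 0]}, {"translation": [0, 0, 0], "rotation": [0, 0, 0]}, {"translation": [0, 0, 0], "rotation": [0, 0, 0]}, {"translation": [0, 0, 0], "rotation": [0, 0, 0]}], jaw=1)

```text
t: 13.93
eef_pos: [0.4076, -0.2803, 0.0087]
ee_rot: [3.141, -0.003, -0.224]
force: [-0.3, 2.2, 7.5]
width: 0.0612
gripper_force: 20.0
```

Emit:
apply_moves(steps=[{"translation": [0, 0, 0.06], "rotation": [0, 0, 0]}, {"translation": [0, 0, 0.16], "rotation": [0, 0, 0]}, {"translation": [0, 0, 0.28], "rotation": [0, 0, 0]}, {"translation": [0, 0, 0.4], "rotation": [0, 0, 0]}, {"translation": [0, 0, 0.52], "rotation": [0, 0, 0]}, {"translation": [0, 0, 0.64], "rotation": [0, 0, 0]}, {"translation": [0, 0, 0.76], "rotation": [0, 0, 0]}, {"translation": [0, 0, 0.86], "rotation": [0, 0, 0]}, {"translation": [0, 0, 0.92], "rotation": [0, 0, 0]}, {"translation": [0, 0, 0.92], "rotation": [0, 0, 0]}])

```text
t: 14.77
eef_pos: [0.4079, -0.2806, 0.2416]
ee_rot: [3.141, -0.007, -0.224]
force: [1.0, 0.5, -0.6]
width: 0.0611
gripper_force: 20.0
```

Emit:
apply_moves(steps=[{"translation": [0.08, 0.06, 0], "rotation": [0, 0, 0]}, {"translation": [0.16, 0.12, 0], "rotation": [0, 0, 0]}, {"translation": [0.24, 0.18, 0], "rotation": [0, 0, 0]}, {"translation": [0.32, 0.24, 0], "rotation": [0, 0, 0]}, {"translation": [0.4, 0.3, 0], "rotation": [0, 0, 0]}, {"translation": [0.48, 0.34, 0], "rotation": [0, 0, 0]}, {"translation": [0.51, 0.36, 0], "rotation": [0, 0, 0]}, {"translation": [0.51, 0.36, 0], "rotation": [0, 0, 0]}, {"translation": [0.51, 0.36, 0], "rotation": [0, 0, 0]}, {"translation": [0.51, 0.36, 0], "rotation": [0, 0, 0]}])

```text
t: 15.6
eef_pos: [0.5329, -0.1903, 0.2369]
ee_rot: [-3.142, 0.001, -0.225]
force: [0.1, -0.3, -0.7]
width: 0.0613
gripper_force: 20.0
```

Run:
```python
from h import *
s=get_state();print(s['eef_pos'].round(4),s['force'])
i=grab_frame('wrist');m=camera_model('wrist');u,v=pix(m,(.615,-.21,.11));print(u,v,m['fx']*.062/(m['xyz'][2]-.11))
cv2.imwrite('pics/w5.png',np.hstack([cv2.resize(i[40:150,265:375],None,fx=3.5,fy=3.5,interpolation=cv2.INTER_CUBIC),cv2.resize(i[190:375,220:405],(385,385))]))
```

```text
[ 0.5329 -0.1903  0.2369] [ 0.08783244 -0.31586408 -0.72669901]
319.0343233113623 89.92910747126287 75.73005758372503
```

View pics/w5.png

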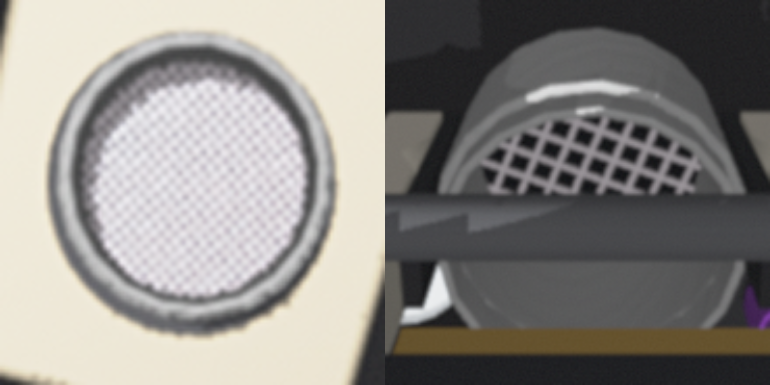

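The left half shows the fine sieve seated concentric and level, lip centre about (319,90) as predicted. The right half shows the medium sieve held upright.

Emit:
apply_moves(steps=[{"translation": [0.08, -0.02, 0], "rotation": [0, 0, 0]}, {"translation": [0.16, -0.04, 0], "rotation": [0, 0, 0]}, {"translation": [0.24, -0.06, 0], "rotation": [0, 0, 0]}, {"translation": [0.33, -0.08, 0], "rotation": [0, 0, 0]}, {"translation": [0.33, -0.08, -0.1], "rotation": [0, 0, 0]}, {"translation": [0.33, -0.08, -0.2], "rotation": [0, 0, 0]}, {"translation": [0.33, -0.08, -0.3], "rotation": [0, 0, 0]}, {"translation": [0.33, -0.08, -0.36], "rotation": [0, 0, 0]}, {"translation": [0.33, -0.08, -0.36], "rotation": [0, 0, 0]}, {"translation": [0.33, -0.08, -0.36], "rotation": [0, 0, 0]}])

```text
t: 16.48
eef_pos: [0.6156, -0.2106, 0.1472]
ee_rot: [3.141, 0.001, -0.225]
force: [0.3, 0.2, -1.5]
width: 0.0607
gripper_force: 20.0
```

```bash
python3 -c "
from h import *
for k in range(3):
  s=get_state();print(s['eef_pos'].round(4),s['force'].round(1)); grab_frame('wrist')"
```

```text
[ 0.6156 -0.2106  0.1472] [ 0.3  0.2 -1.5]
[ 0.6166 -0.2107  0.1485] [ 0.4  0.2 -1.1]
[ 0.6171 -0.2106  0.1491] [-0.9 -0.5 -1.9]
```

Emit:
apply_moves(steps=[{"translation": [-0.006, 0.001, -0.015], "rotation": [0, 0, 0]}, {"translation": [-0.006, 0.001, -0.03], "rotation": [0, 0, 0]}, {"translation": [-0.006, 0.001, -0.045], "rotation": [0, 0, 0]}, {"translation": [-0.006, 0.001, -0.06], "rotation": [0, 0, 0]}, {"translation": [-0.006, 0.001, -0.075], "rotation": [0, 0, 0]}, {"translation": [-0.006, 0.001, -0.09], "rotation": [0, 0, 0]}, {"translation": [-0.006, 0.001, -0.1], "rotation": [0, 0, 0]}, {"translation": [-0.006, 0.001, -0.11], "rotation": [0, 0, 0]}, {"translation": [-0.006, 0.001, -0.115], "rotation": [0, 0, 0]}, {"translation": [-0.006, 0.001, -0.115], "rotation": [0, 0, 0]}])

```text
t: 17.47
eef_pos: [0.615, -0.2098, 0.1197]
ee_rot: [3.141, -0.0, -0.224]
force: [-3.4, 1.6, 7.2]
width: 0.0614
gripper_force: 20.0
```

Emit:
apply_moves(steps=[{"translation": [0, 0, -0.001], "rotation": [0, 0, 0]}, {"translation": [0, 0, -0.002], "rotation": [0, 0, 0]}, {"translation": [0, 0, -0.003], "rotation": [0, 0, 0]}, {"translation": [0, 0, -0.004], "rotation": [0, 0, 0]}, {"translation": [0, 0, -0.005], "rotation": [0, 0, 0]}, {"translation": [0, 0, -0.006], "rotation": [0, 0, 0]}, {"translation": [0, 0, -0.007], "rotation": [0, 0, 0]}, {"translation": [0, 0, -0.008], "rotation": [0, 0, 0]}, {"translation": [0, 0, -0.008], "rotation": [0, 0, 0]}, {"translation": [0, 0, -0.008], "rotation": [0, 0, 0]}])

```text
t: 18.3
eef_pos: [0.6152, -0.2099, 0.1195]
ee_rot: [3.141, -0.002, -0.224]
force: [-7.0, 3.5, 18.0]
width: 0.0611
gripper_force: 20.0
```

Emit:
apply_moves(steps=[{"translation": [0, 0, 0], "rotation": [0, 0, 0]}, {"translation": [0, 0, 0], "rotation": [0, 0, 0]}, {"translation": [0, 0, 0], "rotation": [0, 0, 0]}, {"translation": [0, 0, 0], "rotation": [0, 0, 0]}, {"translation": [0, 0, 0], "rotation": [0, 0, 0]}, {"translation": [0, 0, 0], "rotation": [0, 0, 0]}, {"translation": [0, 0, 0], "rotation": [0, 0, 0]}, {"translation": [0, 0, 0.04], "rotation": [0, 0, 0]}, {"translation": [0, 0, 0.1], "rotation": [0, 0, 0]}, {"translation": [0, 0, 0.2], "rotation": [0, 0, 0]}], jaw=-1)

```text
t: 19.13
eef_pos: [0.6136, -0.2095, 0.1654]
ee_rot: [3.141, 0.004, -0.225]
force: [0.5, 0.0, -0.9]
width: 0.0881
gripper_force: 0.0
```

Emit:
apply_moves(steps=[{"translation": [0, 0, 0.12], "rotation": [0, 0, 0]}, {"translation": [0, 0, 0.24], "rotation": [0, 0, 0]}, {"translation": [-0.06, 0.12, 0.26], "rotation": [0, 0, 0]}, {"translation": [-0.12, 0.24, 0.26], "rotation": [0, 0, 0]}, {"translation": [-0.18, 0.36, 0.26], "rotation": [0, 0, 0]}, {"translation": [-0.24, 0.48, 0.26], "rotation": [0, 0, 0]}, {"translation": [-0.3, 0.6, 0.26], "rotation": [0, 0, 0]}, {"translation": [-0.36, 0.72, 0.26], "rotation": [0, 0, 0]}, {"translation": [-0.42, 0.84, 0.26], "rotation": [0, 0, 0]}, {"translation": [-0.48, 0.96, 0.26], "rotation": [0, 0, 0]}])

```text
t: 19.97
eef_pos: [0.4942, 0.0314, 0.2325]
ee_rot: [-3.141, -0.001, -0.225]
force: [1.1, 1.6, -0.2]
width: 0.0877
gripper_force: 0.0
```

Emit:
apply_moves(steps=[{"translation": [-0.06, 0.12, 0], "rotation": [0, 0, 0]}, {"translation": [-0.12, 0.24, 0], "rotation": [0, 0, 0]}, {"translation": [-0.18, 0.36, 0], "rotation": [0, 0, 0]}, {"translation": [-0.24, 0.48, 0], "rotation": [0, 0, 0]}, {"translation": [-0.3, 0.6, 0], "rotation": [0, 0, 0]}, {"translation": [-0.36, 0.72, 0], "rotation": [0, 0, 0]}, {"translation": [-0.42, 0.84, 0], "rotation": [0, 0, 0]}, {"translation": [-0.48, 0.96, 0], "rotation": [0, 0, 0]}, {"translation": [-0.55, 1.0, 0], "rotation": [0, 0, 0]}, {"translation": [-0.56, 1.0, 0], "rotation": [0, 0, 0]}])

```text
t: 20.8
eef_pos: [0.3533, 0.2823, 0.2323]
ee_rot: [-3.14, -0.0, -0.222]
force: [0.1, -0.4, 1.0]
width: 0.0874
gripper_force: 0.0
```

Emit:
apply_moves(steps=[{"translation": [0, 0.06, 0], "rotation": [0, 0, 0]}, {"translation": [0, 0.06, 0], "rotation": [0, 0, 0]}, {"translation": [0, 0.06, 0], "rotation": [0, 0, 0]}, {"translation": [0, 0.06, 0], "rotation": [0, 0, 0]}, {"translation": [0, 0.06, 0], "rotation": [0, 0, 0]}, {"translation": [0, 0.06, 0], "rotation": [0, 0, 0]}, {"translation": [0, 0.06, 0], "rotation": [0, 0, 0]}, {"translation": [0, 0.06, 0], "rotation": [0, 0, 0]}, {"translation": [0, 0.06, 0], "rotation": [0, 0, 0]}, {"translation": [0, 0.06, 0], "rotation": [0, 0, 0]}])

```text
t: 21.63
eef_pos: [0.355, 0.2951, 0.2316]
ee_rot: [-3.142, -0.0, -0.225]
force: [-0.4, 0.2, 0.5]
width: 0.0878
gripper_force: 0.0
```

Run:
```python
from h import *
p,i=look('coarse',(.43,.277),.06,thr=95,save='pics/w6.png')
look('coarse',p[:2],.06,thr=105)
look('coarse',p[:2],.06,thr=75)
```

```text
coarse t 21.63 tcp [0.355  0.2951 0.2316] px 318.1 104.5 axes 66.4 69.2 expect dia 64.0 xyz [0.4261 0.2788 0.052 ]
  cam xy [0.4297 0.2782] dxyz TCP->it [ 0.071  -0.0163 -0.1796] med gray 44.0
coarse t 21.68 tcp [0.355  0.2952 0.2316] px 318.1 104.4 axes 66.2 68.8 expect dia 64.0 xyz [0.4261 0.2788 0.052 ]
  cam xy [0.4297 0.2783] dxyz TCP->it [ 0.0711 -0.0163 -0.1796] med gray 44.0
coarse t 21.73 tcp [0.355  0.2952 0.2315] px 318.3 104.5 axes 67.3 69.8 expect dia 64.0 xyz [0.426  0.2787 0.052 ]
  cam xy [0.4296 0.2783] dxyz TCP->it [ 0.0711 -0.0165 -0.1795] med gray 44.0
```

View pics/w6.png

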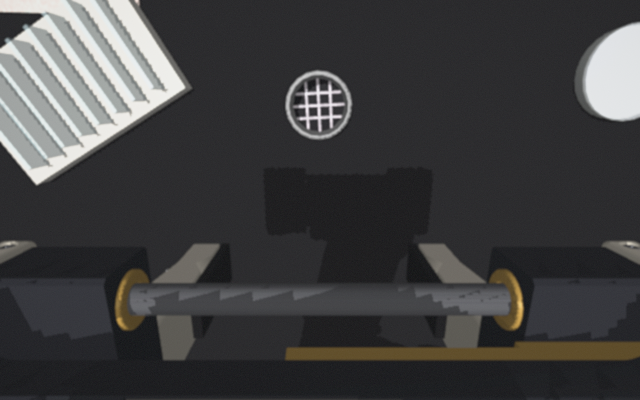

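Coarse sieve at (318,104) with open mesh. The rack corner at (190,88) is about 12 cm away, so it's clear.

Emit:
apply_moves(steps=[{"translation": [0.1, -0.02, 0], "rotation": [0, 0, 0]}, {"translation": [0.2, -0.04, 0], "rotation": [0, 0, 0]}, {"translation": [0.284, -0.066, 0], "rotation": [0, 0, 0]}, {"translation": [0.284, -0.066, -0.14], "rotation": [0, 0, 0]}, {"translation": [0.284, -0.066, -0.28], "rotation": [0, 0, 0]}, {"translation": [0.284, -0.066, -0.42], "rotation": [0, 0, 0]}, {"translation": [0.284, -0.066, -0.56], "rotation": [0, 0, 0]}, {"translation": [0.284, -0.066, -0.7], "rotation": [0, 0, 0]}, {"translation": [0.284, -0.066, -0.82], "rotation": [0, 0, 0]}, {"translation": [0.284, -0.066, -0.88], "rotation": [0, 0, 0]}])

```text
t: 22.62
eef_pos: [0.4246, 0.2771, 0.0081]
ee_rot: [3.138, 0.002, -0.225]
force: [-0.4, -0.7, 0.3]
width: 0.0876
gripper_force: 0.0
```

Emit:
apply_moves(steps=[{"translation": [0, 0, 0], "rotation": [0, 0, 0]}, {"translation": [0, 0, 0], "rotation": [0, 0, 0]}, {"translation": [0, 0, 0], "rotation": [0, 0, 0]}, {"translation": [0, 0, 0], "rotation": [0, 0, 0]}, {"translation": [0, 0, 0], "rotation": [0, 0, 0]}, {"translation": [0, 0, 0], "rotation": [0, 0, 0]}, {"translation": [0, 0, 0], "rotation": [0, 0, 0]}, {"translation": [0, 0, 0], "rotation": [0, 0, 0]}, {"translation": [0, 0, 0], "rotation": [0, 0, 0]}, {"translation": [0, 0, 0], "rotation": [0, 0, 0]}], jaw=1)

```text
t: 23.45
eef_pos: [0.4267, 0.2796, 0.013]
ee_rot: [-3.139, -0.001, -0.224]
force: [-0.9, -0.5, 8.5]
width: 0.0624
gripper_force: 20.0
```

Emit:
apply_moves(steps=[{"translation": [0, 0, 0.06], "rotation": [0, 0, 0]}, {"translation": [0, 0, 0.16], "rotation": [0, 0, 0]}, {"translation": [0, 0, 0.28], "rotation": [0, 0, 0]}, {"translation": [0, 0, 0.4], "rotation": [0, 0, 0]}, {"translation": [0, 0, 0.52], "rotation": [0, 0, 0]}, {"translation": [0, 0, 0.64], "rotation": [0, 0, 0]}, {"translation": [0, 0, 0.76], "rotation": [0, 0, 0]}, {"translation": [0, 0, 0.88], "rotation": [0, 0, 0]}, {"translation": [0, 0, 1.0], "rotation": [0, 0, 0]}, {"translation": [0, 0, 1.0], "rotation": [0, 0, 0]}])

```text
t: 24.28
eef_pos: [0.428, 0.2803, 0.2684]
ee_rot: [-3.133, -0.006, -0.224]
force: [0.6, 0.2, -1.3]
width: 0.0624
gripper_force: 20.0
```

Emit:
apply_moves(steps=[{"translation": [0.02, -0.06, 0], "rotation": [0, 0, 0]}, {"translation": [0.04, -0.16, 0], "rotation": [0, 0, 0]}, {"translation": [0.06, -0.28, 0], "rotation": [0, 0, 0]}, {"translation": [0.09, -0.4, 0], "rotation": [0, 0, 0]}, {"translation": [0.12, -0.52, 0], "rotation": [0, 0, 0]}, {"translation": [0.15, -0.64, 0], "rotation": [0, 0, 0]}, {"translation": [0.18, -0.76, 0], "rotation": [0, 0, 0]}, {"translation": [0.2, -0.86, 0], "rotation": [0, 0, 0]}, {"translation": [0.22, -0.94, 0], "rotation": [0, 0, 0]}, {"translation": [0.22, -0.94, 0], "rotation": [0, 0, 0]}])

```text
t: 25.12
eef_pos: [0.4807, 0.0409, 0.2615]
ee_rot: [3.141, 0.0, -0.227]
force: [0.5, 0.6, -2.1]
width: 0.0621
gripper_force: 20.0
```

Emit:
apply_moves(steps=[{"translation": [0.03, -0.12, 0], "rotation": [0, 0, 0]}, {"translation": [0.06, -0.24, 0], "rotation": [0, 0, 0]}, {"translation": [0.09, -0.36, 0], "rotation": [0, 0, 0]}, {"translation": [0.12, -0.48, 0], "rotation": [0, 0, 0]}, {"translation": [0.15, -0.6, 0], "rotation": [0, 0, 0]}, {"translation": [0.18, -0.72, 0], "rotation": [0, 0, 0]}, {"translation": [0.2, -0.84, 0], "rotation": [0, 0, 0]}, {"translation": [0.22, -0.94, 0], "rotation": [0, 0, 0]}, {"translation": [0.22, -0.94, 0], "rotation": [0, 0, 0]}, {"translation": [0.22, -0.94, 0], "rotation": [0, 0, 0]}])

```text
t: 25.95
eef_pos: [0.5356, -0.1922, 0.2609]
ee_rot: [-3.141, 0.001, -0.227]
force: [-0.5, 0.3, -1.0]
width: 0.0626
gripper_force: 20.0
```

Run:
```python
from h import *
s=get_state();print(s['eef_pos'].round(4),s['ee_rot'].round(4),s['force'].round(1))
i=grab_frame('wrist');m=camera_model('wrist');u,v=pix(m,(.615,-.21,.157));print(u,v,m['fx']*.06/(m['xyz'][2]-.157))
u0,v0=int(u)-55,max(int(v)-55,0);print(u0,v0)
cv2.imwrite('pics/w7.png',np.hstack([cv2.resize(i[v0:v0+110,u0:u0+110],None,fx=3.5,fy=3.5,interpolation=cv2.INTER_CUBIC),cv2.resize(i[190:375,220:405],(385,385))]))
```

```text
[ 0.5356 -0.1922  0.2609] [-3.1414e+00  1.1000e-03 -2.2730e-01] [-0.5  0.3 -1. ]
318.6061582967218 92.90975472508839 79.75261652751954
263 37
```

View pics/w7.png

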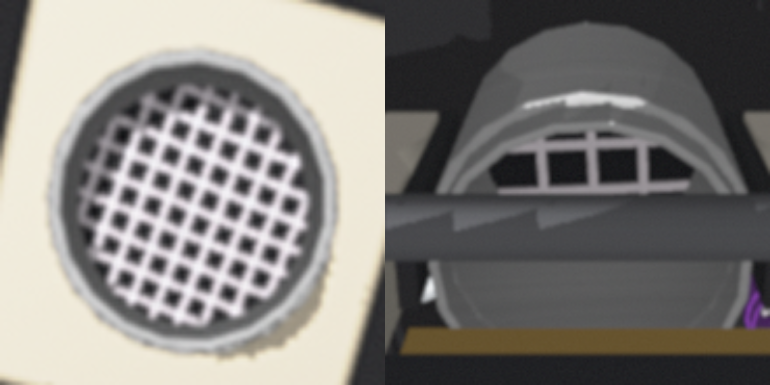

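Medium sieve seated concentric, lip at about (318,93) against a predicted (318.6,93). The coarse sieve is held upright.

Emit:
apply_moves(steps=[{"translation": [0.1, -0.02, 0], "rotation": [0, 0, 0]}, {"translation": [0.2, -0.04, 0], "rotation": [0, 0, 0]}, {"translation": [0.3, -0.065, 0], "rotation": [0, 0, 0]}, {"translation": [0.32, -0.072, -0.08], "rotation": [0, 0, 0]}, {"translation": [0.32, -0.072, -0.16], "rotation": [0, 0, 0]}, {"translation": [0.32, -0.072, -0.22], "rotation": [0, 0, 0]}, {"translation": [0.32, -0.072, -0.27], "rotation": [0, 0, 0]}, {"translation": [0.32, -0.072, -0.27], "rotation": [0, 0, 0]}, {"translation": [0.32, -0.072, -0.27], "rotation": [0, 0, 0]}, {"translation": [0.32, -0.072, -0.27], "rotation": [0, 0, 0]}])

```text
t: 26.83
eef_pos: [0.6166, -0.2086, 0.1953]
ee_rot: [3.142, -0.002, -0.224]
force: [0.1, -0.1, -1.8]
width: 0.0626
gripper_force: 20.0
```

```bash
python3 -c "
from h import *
for k in range(3):
  s=get_state();print(s['eef_pos'].round(4),s['force'].round(1)); grab_frame('wrist')"
```

```text
[ 0.6166 -0.2086  0.1953] [ 0.1 -0.1 -1.8]
[ 0.6167 -0.2088  0.1956] [-0.6 -0.2 -1.2]
[ 0.6167 -0.2089  0.1956] [-0.6  0.7 -1.9]
```

Emit:
apply_moves(steps=[{"translation": [-0.004, -0.005, -0.015], "rotation": [0, 0, 0]}, {"translation": [-0.004, -0.005, -0.03], "rotation": [0, 0, 0]}, {"translation": [-0.004, -0.005, -0.045], "rotation": [0, 0, 0]}, {"translation": [-0.004, -0.005, -0.06], "rotation": [0, 0, 0]}, {"translation": [-0.004, -0.005, -0.075], "rotation": [0, 0, 0]}, {"translation": [-0.004, -0.005, -0.09], "rotation": [0, 0, 0]}, {"translation": [-0.004, -0.005, -0.1], "rotation": [0, 0, 0]}, {"translation": [-0.004, -0.005, -0.108], "rotation": [0, 0, 0]}, {"translation": [-0.004, -0.005, -0.112], "rotation": [0, 0, 0]}, {"translation": [-0.004, -0.005, -0.112], "rotation": [0, 0, 0]}])

```text
t: 27.82
eef_pos: [0.6152, -0.2106, 0.1671]
ee_rot: [3.141, -0.001, -0.224]
force: [-2.9, 1.8, 2.9]
width: 0.0627
gripper_force: 20.0
```

Emit:
apply_moves(steps=[{"translation": [0, 0, -0.001], "rotation": [0, 0, 0]}, {"translation": [0, 0, -0.002], "rotation": [0, 0, 0]}, {"translation": [0, 0, -0.003], "rotation": [0, 0, 0]}, {"translation": [0, 0, -0.004], "rotation": [0, 0, 0]}, {"translation": [0, 0, -0.005], "rotation": [0, 0, 0]}, {"translation": [0, 0, -0.006], "rotation": [0, 0, 0]}, {"translation": [0, 0, -0.006], "rotation": [0, 0, 0]}, {"translation": [0, 0, -0.006], "rotation": [0, 0, 0]}, {"translation": [0, 0, -0.006], "rotation": [0, 0, 0]}, {"translation": [0, 0, -0.006], "rotation": [0, 0, 0]}])

```text
t: 28.65
eef_pos: [0.6155, -0.2107, 0.1669]
ee_rot: [3.141, -0.002, -0.224]
force: [-4.7, 2.2, 11.5]
width: 0.0626
gripper_force: 20.0
```

Emit:
apply_moves(steps=[{"translation": [0, 0, 0], "rotation": [0, 0, 0]}, {"translation": [0, 0, 0], "rotation": [0, 0, 0]}, {"translation": [0, 0, 0], "rotation": [0, 0, 0]}, {"translation": [0, 0, 0], "rotation": [0, 0, 0]}, {"translation": [0, 0, 0], "rotation": [0, 0, 0]}, {"translation": [0, 0, 0], "rotation": [0, 0, 0]}, {"translation": [0, 0, 0], "rotation": [0, 0, 0]}, {"translation": [0, 0, 0.04], "rotation": [0, 0, 0]}, {"translation": [0, 0, 0.12], "rotation": [0, 0, 0]}, {"translation": [0, 0, 0.24], "rotation": [0, 0, 0]}], jaw=-1)

```text
t: 29.48
eef_pos: [0.6136, -0.2102, 0.2232]
ee_rot: [3.141, 0.005, -0.225]
force: [0.7, -0.4, 0.3]
width: 0.0876
gripper_force: 0.0
```

Emit:
apply_moves(steps=[{"translation": [0, 0, 0.12], "rotation": [0, 0, 0]}, {"translation": [0, 0, 0.2], "rotation": [0, 0, 0]}, {"translation": [-0.02, 0.1, 0.2], "rotation": [0, 0, 0]}, {"translation": [-0.04, 0.2, 0.2], "rotation": [0, 0, 0]}, {"translation": [-0.06, 0.32, 0.2], "rotation": [0, 0, 0]}, {"translation": [-0.1, 0.44, 0.2], "rotation": [0, 0, 0]}, {"translation": [-0.12, 0.56, 0.2], "rotation": [0, 0, 0]}, {"translation": [-0.14, 0.68, 0.2], "rotation": [0, 0, 0]}, {"translation": [-0.16, 0.78, 0.2], "rotation": [0, 0, 0]}, {"translation": [-0.17, 0.85, 0.2], "rotation": [0, 0, 0]}])

```text
t: 30.32
eef_pos: [0.572, 0.004, 0.2757]
ee_rot: [-3.141, -0.001, -0.224]
force: [0.6, 0.3, -0.3]
width: 0.0873
gripper_force: 0.0
```

Emit:
apply_moves(steps=[{"translation": [-0.02, 0.1, 0], "rotation": [0, 0, 0]}, {"translation": [-0.04, 0.2, 0], "rotation": [0, 0, 0]}, {"translation": [-0.06, 0.32, 0], "rotation": [0, 0, 0]}, {"translation": [-0.1, 0.44, 0], "rotation": [0, 0, 0]}, {"translation": [-0.12, 0.56, 0], "rotation": [0, 0, 0]}, {"translation": [-0.14, 0.68, 0], "rotation": [0, 0, 0]}, {"translation": [-0.16, 0.78, -0.06], "rotation": [0, 0, 0]}, {"translation": [-0.17, 0.85, -0.1], "rotation": [0, 0, 0]}, {"translation": [-0.17, 0.85, -0.14], "rotation": [0, 0, 0]}, {"translation": [-0.17, 0.85, -0.14], "rotation": [0, 0, 0]}])

```text
t: 31.15
eef_pos: [0.5289, 0.2148, 0.238]
ee_rot: [3.14, 0.002, -0.223]
force: [-0.1, -0.1, -0.5]
width: 0.0876
gripper_force: 0.0
```

Run:
```python
from h import *
p,i=look('lid',(.606,.197),.012,rimz=.012,thr=110,save='pics/w8.png')
p,i=look('lid',p[:2],.012,rimz=.012,thr=110)
# knob: dark blob inside the disc
m=camera_model('wrist');u,v=pix(m,p);g=cv2.cvtColor(i,cv2.COLOR_BGR2GRAY)
k=(g<60).astype(np.uint8);r=np.zeros_like(k);cv2.circle(r,(int(u),int(v)),24,1,-1);k&=r
c,_=cv2.findContours(k,cv2.RETR_EXTERNAL,cv2.CHAIN_APPROX_NONE);c=max(c,key=cv2.contourArea)
(a,b),rr=cv2.minEnclosingCircle(c);print('knob',a,b,rr,onz(m,a,b,.042),'expected r',348*.01/(m['xyz'][2]-.042))
```

```text
lid t 31.15 tcp [0.5289 0.2148 0.238 ] px 318.5 98.4 axes 58.9 61.3 expect dia 56.2 xyz [0.6048 0.1967 0.012 ]
  cam xy [0.6039 0.1983] dxyz TCP->it [ 0.0759 -0.0181 -0.226 ] med gray 43.0
lid t 31.2 tcp [0.5295 0.2143 0.2392] px 318.1 99.4 axes 58.6 61.1 expect dia 56.1 xyz [0.6048 0.1967 0.012 ]
  cam xy [0.6044 0.1976] dxyz TCP->it [ 0.0754 -0.0176 -0.2272] med gray 43.0
knob 318.5 100.5 8.860122680664062 [0.60448984 0.19642848 0.042     ] expected r 9.78238693166609
```

View pics/w8.png

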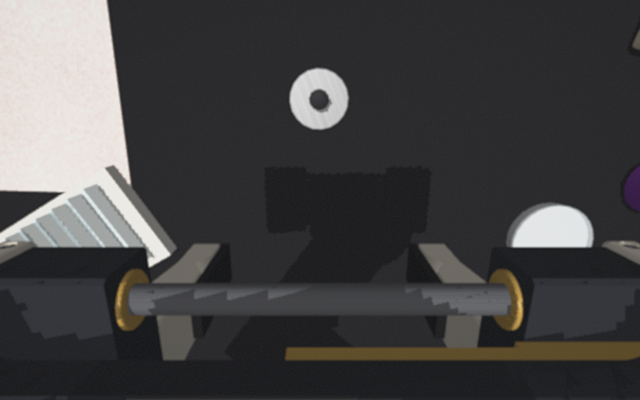

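Lid at (318,99), with the knob concentric.

Emit:
apply_moves(steps=[{"translation": [0.1, -0.02, 0], "rotation": [0, 0, 0]}, {"translation": [0.2, -0.045, 0], "rotation": [0, 0, 0]}, {"translation": [0.301, -0.071, 0], "rotation": [0, 0, 0]}, {"translation": [0.301, -0.071, -0.14], "rotation": [0, 0, 0]}, {"translation": [0.301, -0.071, -0.28], "rotation": [0, 0, 0]}, {"translation": [0.301, -0.071, -0.42], "rotation": [0, 0, 0]}, {"translation": [0.301, -0.071, -0.54], "rotation": [0, 0, 0]}, {"translation": [0.301, -0.071, -0.62], "rotation": [0, 0, 0]}, {"translation": [0.301, -0.071, -0.68], "rotation": [0, 0, 0]}, {"translation": [0.301, -0.071, -0.7], "rotation": [0, 0, 0]}])

```text
t: 32.08
eef_pos: [0.6048, 0.195, 0.0628]
ee_rot: [3.14, 0.002, -0.227]
force: [-0.2, -0.4, -0.2]
width: 0.088
gripper_force: 0.0
```

Emit:
apply_moves(steps=[{"translation": [0, 0, -0.04], "rotation": [0, 0, 0]}, {"translation": [0, 0, -0.08], "rotation": [0, 0, 0]}, {"translation": [0, 0, -0.11], "rotation": [0, 0, 0]}, {"translation": [0, 0, -0.14], "rotation": [0, 0, 0]}, {"translation": [0, 0, -0.165], "rotation": [0, 0, 0]}, {"translation": [0, 0, -0.18], "rotation": [0, 0, 0]}, {"translation": [0, 0, -0.187], "rotation": [0, 0, 0]}, {"translation": [0, 0, -0.187], "rotation": [0, 0, 0]}, {"translation": [0, 0, -0.187], "rotation": [0, 0, 0]}, {"translation": [0, 0, -0.187], "rotation": [0, 0, 0]}])

```text
t: 32.92
eef_pos: [0.6055, 0.1969, 0.0182]
ee_rot: [-3.141, -0.001, -0.225]
force: [0.1, 0.1, 0.6]
width: 0.0874
gripper_force: 0.0
```

Emit:
apply_moves(steps=[{"translation": [0, 0, 0], "rotation": [0, 0, 0]}, {"translation": [0, 0, 0], "rotation": [0, 0, 0]}, {"translation": [0, 0, 0], "rotation": [0, 0, 0]}, {"translation": [0, 0, 0], "rotation": [0, 0, 0]}, {"translation": [0, 0, 0], "rotation": [0, 0, 0]}, {"translation": [0, 0, 0], "rotation": [0, 0, 0]}, {"translation": [0, 0, 0], "rotation": [0, 0, 0]}, {"translation": [0, 0, 0], "rotation": [0, 0, 0]}, {"translation": [0, 0, 0], "rotation": [0, 0, 0]}, {"translation": [0, 0, 0], "rotation": [0, 0, 0]}], jaw=1)

```text
t: 33.75
eef_pos: [0.6052, 0.1967, 0.0178]
ee_rot: [3.142, 0.0, -0.225]
force: [0.0, 0.1, -0.3]
width: 0.0264
gripper_force: 0.0
```

Emit:
apply_moves(steps=[{"translation": [0, 0, 0], "rotation": [0, 0, 0]}, {"translation": [0, 0, 0], "rotation": [0, 0, 0]}, {"translation": [0, 0, 0], "rotation": [0, 0, 0]}, {"translation": [0, 0, 0], "rotation": [0, 0, 0]}, {"translation": [0, 0, 0], "rotation": [0, 0, 0]}, {"translation": [0, 0, 0], "rotation": [0, 0, 0]}, {"translation": [0, 0, 0], "rotation": [0, 0, 0]}, {"translation": [0, 0, 0], "rotation": [0, 0, 0]}, {"translation": [0, 0, 0], "rotation": [0, 0, 0]}, {"translation": [0, 0, 0], "rotation": [0, 0, 0]}])

```text
t: 34.58
eef_pos: [0.6052, 0.1967, 0.0178]
ee_rot: [3.142, -0.0, -0.225]
force: [1.1, 0.9, -0.1]
width: 0.0196
gripper_force: 20.0
```

Emit:
apply_moves(steps=[{"translation": [0, 0, 0.06], "rotation": [0, 0, 0]}, {"translation": [0, 0, 0.16], "rotation": [0, 0, 0]}, {"translation": [0, 0, 0.28], "rotation": [0, 0, 0]}, {"translation": [0, 0, 0.4], "rotation": [0, 0, 0]}, {"translation": [0, 0, 0.52], "rotation": [0, 0, 0]}, {"translation": [0, 0, 0.64], "rotation": [0, 0, 0]}, {"translation": [0, 0, 0.76], "rotation": [0, 0, 0]}, {"translation": [0, 0, 0.88], "rotation": [0, 0, 0]}, {"translation": [0, 0, 1.0], "rotation": [0, 0, 0]}, {"translation": [0, 0, 1.0], "rotation": [0, 0, 0]}])

```text
t: 35.42
eef_pos: [0.6076, 0.1973, 0.275]
ee_rot: [-3.136, -0.008, -0.224]
force: [1.6, -0.3, 0.7]
width: 0.0193
gripper_force: 20.0
```

Emit:
apply_moves(steps=[{"translation": [-0.02, -0.05, 0.05], "rotation": [0, 0, 0]}, {"translation": [-0.04, -0.12, 0.08], "rotation": [0, 0, 0]}, {"translation": [-0.06, -0.22, 0.1], "rotation": [0, 0, 0]}, {"translation": [-0.08, -0.32, 0.1], "rotation": [0, 0, 0]}, {"translation": [-0.1, -0.42, 0.1], "rotation": [0, 0, 0]}, {"translation": [-0.12, -0.52, 0.1], "rotation": [0, 0, 0]}, {"translation": [-0.13, -0.62, 0.1], "rotation": [0, 0, 0]}, {"translation": [-0.13, -0.7, 0.1], "rotation": [0, 0, 0]}, {"translation": [-0.13, -0.77, 0.1], "rotation": [0, 0, 0]}, {"translation": [-0.13, -0.77, 0.1], "rotation": [0, 0, 0]}])

```text
t: 36.25
eef_pos: [0.5714, 0.0005, 0.2928]
ee_rot: [3.141, 0.001, -0.227]
force: [-0.1, -0.1, -1.0]
width: 0.0194
gripper_force: 20.0
```

Emit:
apply_moves(steps=[{"translation": [-0.02, -0.1, 0], "rotation": [0, 0, 0]}, {"translation": [-0.04, -0.2, 0], "rotation": [0, 0, 0]}, {"translation": [-0.06, -0.3, 0], "rotation": [0, 0, 0]}, {"translation": [-0.08, -0.4, 0], "rotation": [0, 0, 0]}, {"translation": [-0.1, -0.5, 0], "rotation": [0, 0, 0]}, {"translation": [-0.12, -0.6, 0], "rotation": [0, 0, 0]}, {"translation": [-0.13, -0.7, 0], "rotation": [0, 0, 0]}, {"translation": [-0.13, -0.78, 0], "rotation": [0, 0, 0]}, {"translation": [-0.13, -0.78, 0], "rotation": [0, 0, 0]}, {"translation": [-0.13, -0.78, 0], "rotation": [0, 0, 0]}])

```text
t: 37.08
eef_pos: [0.5391, -0.192, 0.2924]
ee_rot: [3.142, 0.001, -0.227]
force: [0.7, 0.2, -0.8]
width: 0.0194
gripper_force: 20.0
```

Run:
```python
from h import *
s=get_state();print(s['eef_pos'].round(4),s['ee_rot'].round(4),s['force'].round(1))
i=grab_frame('wrist');m=camera_model('wrist');u,v=pix(m,(.615,-.21,.21));print(u,v,m['fx']*.06/(m['xyz'][2]-.21))
u0,v0=int(u)-65,max(int(v)-65,0);print(u0,v0)
cv2.imwrite('pics/w9.png',np.hstack([cv2.resize(i[v0:v0+130,u0:u0+130],None,fx=3,fy=3,interpolation=cv2.INTER_CUBIC),cv2.resize(i[190:375,220:405],(390,390))]))
```

```text
[ 0.5391 -0.192   0.2924] [ 3.1415e+00  1.1000e-03 -2.2720e-01] [ 0.7  0.2 -0.8]
320.06307704212077 98.2012707959414 86.93649071438443
255 33
```

View pics/w9.png

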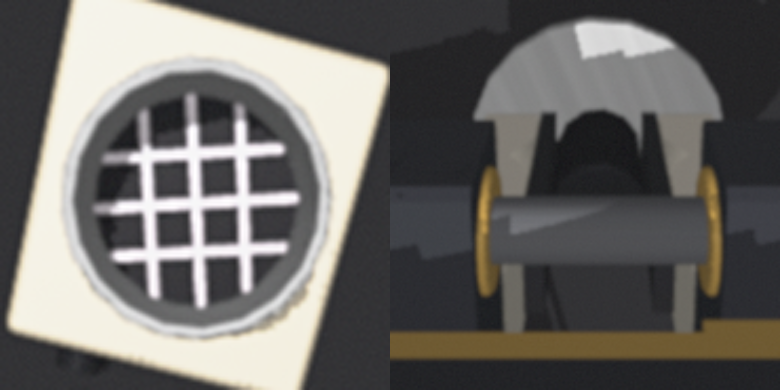

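Coarse sieve concentric, lip at (320,98) as predicted. The lid is held by the knob, level.

Emit:
apply_moves(steps=[{"translation": [0.08, -0.02, 0], "rotation": [0, 0, 0]}, {"translation": [0.16, -0.04, 0], "rotation": [0, 0, 0]}, {"translation": [0.24, -0.06, 0], "rotation": [0, 0, 0]}, {"translation": [0.29, -0.07, -0.02], "rotation": [0, 0, 0]}, {"translation": [0.306, -0.073, -0.08], "rotation": [0, 0, 0]}, {"translation": [0.306, -0.073, -0.13], "rotation": [0, 0, 0]}, {"translation": [0.306, -0.073, -0.17], "rotation": [0, 0, 0]}, {"translation": [0.306, -0.073, -0.17], "rotation": [0, 0, 0]}, {"translation": [0.306, -0.073, -0.17], "rotation": [0, 0, 0]}, {"translation": [0.306, -0.073, -0.17], "rotation": [0, 0, 0]}])

```text
t: 37.97
eef_pos: [0.6169, -0.2089, 0.2513]
ee_rot: [3.141, -0.001, -0.224]
force: [-0.4, -0.7, -0.6]
width: 0.0191
gripper_force: 20.0
```

```bash
python3 -c "
from h import *
for k in range(3):
  s=get_state();print(s['eef_pos'].round(4),s['force'].round(1)); grab_frame('wrist')"
```

```text
[ 0.6169 -0.2089  0.2513] [-0.4 -0.7 -0.6]
[ 0.617  -0.209   0.2515] [ 0.7  0.  -0.4]
[ 0.6171 -0.209   0.2516] [-0.2  0.3 -1.4]
```

Emit:
apply_moves(steps=[{"translation": [-0.006, -0.005, -0.015], "rotation": [0, 0, 0]}, {"translation": [-0.006, -0.005, -0.03], "rotation": [0, 0, 0]}, {"translation": [-0.006, -0.005, -0.045], "rotation": [0, 0, 0]}, {"translation": [-0.006, -0.005, -0.06], "rotation": [0, 0, 0]}, {"translation": [-0.006, -0.005, -0.07], "rotation": [0, 0, 0]}, {"translation": [-0.006, -0.005, -0.08], "rotation": [0, 0, 0]}, {"translation": [-0.006, -0.005, -0.09], "rotation": [0, 0, 0]}, {"translation": [-0.006, -0.005, -0.1], "rotation": [0, 0, 0]}, {"translation": [-0.006, -0.005, -0.105], "rotation": [0, 0, 0]}, {"translation": [-0.006, -0.005, -0.105], "rotation": [0, 0, 0]}])

```text
t: 38.95
eef_pos: [0.6155, -0.2104, 0.2247]
ee_rot: [3.141, -0.001, -0.225]
force: [-1.0, 0.8, 2.2]
width: 0.0194
gripper_force: 20.0
```

Emit:
apply_moves(steps=[{"translation": [0, 0, -0.001], "rotation": [0, 0, 0]}, {"translation": [0, 0, -0.002], "rotation": [0, 0, 0]}, {"translation": [0, 0, -0.003], "rotation": [0, 0, 0]}, {"translation": [0, 0, -0.004], "rotation": [0, 0, 0]}, {"translation": [0, 0, -0.005], "rotation": [0, 0, 0]}, {"translation": [0, 0, -0.005], "rotation": [0, 0, 0]}, {"translation": [0, 0, -0.005], "rotation": [0, 0, 0]}, {"translation": [0, 0, -0.005], "rotation": [0, 0, 0]}, {"translation": [0, 0, -0.005], "rotation": [0, 0, 0]}, {"translation": [0, 0, -0.005], "rotation": [0, 0, 0]}])

```text
t: 39.78
eef_pos: [0.6159, -0.2106, 0.2246]
ee_rot: [3.141, -0.003, -0.224]
force: [-2.0, 0.9, 8.3]
width: 0.0194
gripper_force: 20.0
```

Seated at the expected height. I release the lid, rise, and back off to let the fixed cameras see.

Emit:
apply_moves(steps=[{"translation": [0, 0, 0], "rotation": [0, 0, 0]}, {"translation": [0, 0, 0], "rotation": [0, 0, 0]}, {"translation": [0, 0, 0], "rotation": [0, 0, 0]}, {"translation": [0, 0, 0], "rotation": [0, 0, 0]}, {"translation": [0, 0, 0], "rotation": [0, 0, 0]}, {"translation": [0, 0, 0], "rotation": [0, 0, 0]}, {"translation": [0, 0, 0], "rotation": [0, 0, 0]}, {"translation": [0, 0, 0], "rotation": [0, 0, 0]}, {"translation": [0, 0, 0], "rotation": [0, 0, 0]}, {"translation": [0, 0, 0], "rotation": [0, 0, 0]}], jaw=-1)

```text
t: 40.62
eef_pos: [0.6152, -0.2103, 0.2228]
ee_rot: [-3.142, 0.0, -0.225]
force: [0.6, -0.8, -0.9]
width: 0.0802
gripper_force: 0.0
```

Emit:
apply_moves(steps=[{"translation": [0, 0, 0.04], "rotation": [0, 0, 0]}, {"translation": [0, 0, 0.1], "rotation": [0, 0, 0]}, {"translation": [0, 0, 0.18], "rotation": [0, 0, 0]}, {"translation": [0, 0, 0.26], "rotation": [0, 0, 0]}, {"translation": [0, 0, 0.32], "rotation": [0, 0, 0]}, {"translation": [-0.1, 0, 0.34], "rotation": [0, 0, 0]}, {"translation": [-0.2, 0, 0.34], "rotation": [0, 0, 0]}, {"translation": [-0.3, 0, 0.34], "rotation": [0, 0, 0]}, {"translation": [-0.4, 0.02, 0.34], "rotation": [0, 0, 0]}, {"translation": [-0.4, 0.02, 0.34], "rotation": [0, 0, 0]}])

```text
t: 41.45
eef_pos: [0.5119, -0.205, 0.3099]
ee_rot: [-3.141, -0.002, -0.225]
force: [0.5, 0.3, 0.5]
width: 0.0876
gripper_force: 0.0
```

Run:
```python
from h import *
s=get_state();print(s['t'],s['eef_pos'].round(4),s['width'])
i=grab_frame('scene');w=grab_frame('wrist')
m=camera_model('wrist');p=onz(m,0,0,.25);print(pix(m,(.615,-.21,.242)))
cv2.imwrite('pics/end.png',np.hstack([cv2.resize(i[130:290,180:340],(400,400),interpolation=cv2.INTER_CUBIC),cv2.resize(w[10:190,220:400],(400,400))]))
```

```text
41.45 [ 0.5119 -0.205   0.3099] 0.08758583962512062
(np.float64(288.7267654148089), np.float64(62.674014814501106))
```

View pics/end.png

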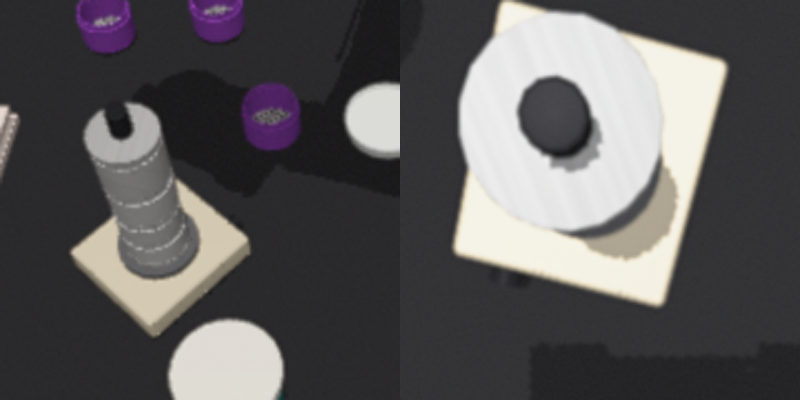

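The column looks straight and tight, with the lid home and the gripper clear. Knob top is at about (288,62), as predicted. I'm handing the job in.

```bash
python3 -c "
from station import *
print(job_done())"
```

```text
the job is handed in; nothing more can be done
None
```

I stacked the fine, medium and coarse sieves and the lid on the catch pan in that order; each touched down at its expected seated height, the column looked straight and let go in the last pictures, and I handed the job in at about 41 s (no verdict was returned).

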